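# Knock a stuck sample puck out of the microscope stage

## Task

The red sample puck is stuck in the pocket of the microscope stage. With the orange handle of the knockout lifter, feel for the off-centre hole in the pocket's bottom from below and push the rod up through it until the puck stands at least 12 mm proud of the stage, never pressing so hard that the red band on the sprung rod disappears into its sleeve. Then let the rod back down and put the puck, polished face up, into the empty green seat, leaving everything else where it is.

Things in the scene. Friction and masses are not known exactly. Their poses are not given: they have to be found in the camera images.
- stand: Sample stage: black block 104 (x) x 150 (y) mm, top face 131 mm above the table, on four columns (x +-40, y +-66 mm) over a steel base plate. Origin on the table right under the centre of its round pocket (53 mm across); z up; the orange handle stands on its -x side; y is the way the knockout carriage slides. May be turned up to 0.3 rad.
- pocket_rim (a point): Centre of the pocket's mouth, 131 mm above the table. The pocket's fixed bottom plate spans 100 to 106 mm above the table. Its 21 mm square hole for the rod is NOT in the middle: it lies at the stand's x = 0 and anywhere from -8 to +8 mm along its y, hidden under the puck, to be found by feel.
- puck_center (a point): Centre (half-way up) of the red sample puck, a bright metal disc in its upper face: 50 mm across, 24 mm high, 60 g, z up. It starts on the pocket's bottom plate, top 1 mm below the rim, gripped by four spring plungers under the rim: 6 to 12 N move it up or down, and it stays at any height while its lower edge is below them (raised up to 20 mm).
- handle (a point): Centre of the lifter's orange grip block, 16 (y) x 20 (x) x 40 (z) mm, upright, 115 mm from the rod's axis on the stand's -x side, 53 mm clear of the stage's front face; 148 mm above the table when down. Pinch it from above across y. It carries the rod along the stand's y and up, and cannot move in x or turn.
- carriage (a joint): Place of the knockout carriage with handle and rod along the stand's y, m: 0 under the pocket's centre, +-0.024 at its stops; about 1 N of friction.
- lifter (a joint): Lift of the handle and rod, m: 0 fully down, 0.036 at a solid upper stop. Let go, it sinks by its own weight (2 N; friction 0.7 N).
- rod_tip (a point): Centre of the flat upper end of the upright steel knockout rod, 18 mm across, on the lifter under the stage. With the lifter down it is 94 mm above the table: 6 mm below the bottom plate, 12 mm below the puck. It stands on an overload spring, 2 N per mm.
- rod (a joint): Compression of the rod's overload spring, m: 0 free, grows as the rod is pushed down into its sleeve, 0.012 solid. The 10 mm red band on the rod just above the sleeve is swallowed at 0.010 (20 N).
- seat: Empty round seat with green walls, fixed: 68 mm outside, 58 mm inside, 12 mm high, floor 4 mm thick. Origin at the centre of its underside on the table. Two grey seats like it hold other pucks.
- sample_b_center (a point): Bystander, leave alone: black finished puck, 50 mm across and 24 mm high, in a grey seat.
- sample_c_center (a point): Bystander, leave alone: blue finished puck, 50 mm across and 24 mm high, in a grey seat.
- objective: Bystander, leave alone: small steel microscope objective, 32 mm across, 46 mm high, standing.
- polish_jar: Bystander, leave alone: amber jar, 52 mm across, 60 mm high.
- driver: Bystander, leave alone: screwdriver, 160 mm long, lying.
- slide_box: Bystander, leave alone: blue slide box, 100 x 80 x 32 mm.
- focus_knob: Bystander, leave alone: aluminium knob, 44 mm across, 24 mm high.
- brush: Bystander, leave alone: small brush, 150 mm long, lying.
Things that resemble listed ones, but are neither listed nor needed, are in the scene too. There is more than one size of the part that bears puck_center; the job needs the middle-sized.

How it is judged:
By the outcome, as a careful person would: the job done as asked, in the order asked, and still so for the second after the job is handed in, with the robot touching nothing.
It also fails if it takes over 64 s, if anything falls off the work surface, if the arm or the gripper's body presses on something with over 40 N, if the wrist force passes 120 N, or if a joint passes its speed limit or range.

## Robot

A 7-joint arm with a two-finger parallel gripper is mounted at the origin on the work surface. World frame = base frame: x ahead of the robot, y to its left, z up, the work surface at z = 0. Lengths are in m, angles in rad, forces in N, time in s.
With the tool pointing down it reaches from about 0.425 to 0.95 m from the base axis. Payload 4.7 kg.
Tool frame: the origin (TCP) lies at the very end of the fingers, on their centre line; the grasp point (between the pads) lies 19 mm behind it; z points along the fingers, y is the direction in which the jaws open and shut (so a half turn about z gives the same grasp; the last joint's range is limited). The gripper opens to 85 mm and grips with 20 to 120 N. Pads are 22 mm wide; open, the fingers measure 114 mm over their backs; the gripper's body (76 mm by 85 mm) begins 54 mm behind the grasp point. The pads swing forward as they close: fully open they stand 13 mm farther back than shut.
Start: joints at [-0.029, 0.469, -0.049, 1.532, 0.024, 1.141, -0.082], TCP at [0.675, 0, 0.231] pointing down, gripper open.
Joint ranges: [-2.59, 2.59], [-0.33, 1.99], [-1.39, 1.29], [0.1, 2.45], [-1.04, 4.18], [0.21, 1.99], [-2.66, 2.66]. Speed limits (rad/s): [2.57, 2.57, 3.14, 3.14, 3.14, 3.14, 3.14].

## Interface

Orientations are given as a 3x3 rotation matrix whose columns are the frame's x, y, z axes.
In Python, from cell import ctrl gives the robot as it stands.
- The arm moves only by the shell command python3 -m pendant 'ROWS' [FORCE]. ROWS is JSON, a list of rows, each a list of 7 numbers: the shift along the world's x, y, z in mm, then the turn, a rotation vector about the world's x, y, z in degrees, then the opening, from 0 (shut) to 1 (fully open). In form: [[dx, dy, dz, ax, ay, az, gripper], ...]. A call has 1 to 20 rows; each row is the pose to reach, as a shift and turn from the pose commanded when the call began; what a row does not reach only later rows make up. A row lasts 1/8 s, in which the tool goes at most 62.5 mm and 10.7 degrees, less where a joint would pass 70% of its speed; a pose out of reach is approached as far as the arm can. A call with a gripper value outside its range is refused whole. The fingers move at their own pace and stop on an object; FORCE is the grip in N (left out, the last holds). Time passes only in rows, so rows that repeat a pose let the fingers close. It gives the time, the measured TCP pose, the force and the opening at its end, in the units of the state.
- ctrl.state(): the state, without advancing time (a new reading comes with each control period).
- ctrl.grab_frame(name): name is "scene" or "side" or "wrist"; returns the picture (400x640x3 uint8, red, green, blue); there is no depth.
- ctrl.calibration(name): a dict with "fx", "fy", "cx", "cy" (pixels), "extrinsics" (4x4, takes a point from camera to world coordinates). Camera axes: x right, y up, looking along -z (the intrinsics and any distortion apply to the point x, -y, -z); pixel columns grow to the right and rows downward; lengths in m; the calibration is good to about 2 mm. A picture is of the moment at which its call begins: read the wrist's pose just before it. calibration takes no time and is no camera call; for the wrist camera it gives the pose at the moment of the call.
- ctrl.job_done(): hands the job in, once; it reports no verdict.
The state is a dict: "t": time; "joint_pos": joint angles; "joint_velocities": joint speeds; "joint_efforts": joint torques, N m; "ee_pos": TCP position; "eef_rot": TCP orientation; "force": force on the tool from outside, world axes, zero at the start; "wrist_torque": the same for the moment, N m; "gripper_width": finger opening in m.
Only numpy, scipy, OpenCV 4.12 (cv2) and the standard library are available. Lean on these libraries where they do the work, as an engineer would, in place of code of your own. Each camera call takes 0.05 s, during which the arm holds its last target.

## Working session

There is one attempt and no reset: what is moved stays moved. The work goes in short steps, Python scripts to look and compute and a shell command to move; the robot and the scene stay as the last step left them, time stands still between calls to the robot, and variables do not carry over. Pictures are saved under pics/ and viewed, and the job is handed in when it is done.

```bash
ls; mkdir -p pics; python3 - <<'E'
from cell import ctrl
import cv2
for n in ["scene","side","wrist"]:
    f=ctrl.grab_frame(n); cv2.imwrite(f"pics/{n}0.png",cv2.cvtColor(f,cv2.COLOR_RGB2BGR))
    c=ctrl.calibration(n); print(n,c)
print(ctrl.state())
E
```

```text
pics
scene {'fx': 384.30398638424657, 'fy': 384.30398638424657, 'cx': 315.08163692176817, 'cy': 207.95978246187295, 'extrinsics': array([[ 0.88615038, -0.35504795,  0.29778929,  0.92906476],
       [ 0.46323567,  0.66171998, -0.58952471, -0.57655929],
       [ 0.01225642,  0.66035416,  0.75085429,  0.87062534],
       [ 0.        ,  0.        ,  0.        ,  1.        ]])}
side {'fx': 425.59206930668347, 'fy': 425.59206930668347, 'cx': 316.03828557722954, 'cy': 198.53925615516795, 'extrinsics': array([[-0.99836111,  0.03041444, -0.04847738,  0.57831726],
       [-0.05657568, -0.65211091,  0.75600963,  0.80350128],
       [-0.00861901,  0.75751325,  0.65276289,  0.79246145],
       [ 0.        ,  0.        ,  0.        ,  1.        ]])}
wrist {'fx': 353.90296044812067, 'fy': 353.90296044812067, 'cx': 319.19688205657576, 'cy': 203.5700122093282, 'extrinsics': array([[ 0.99999658, -0.00206244,  0.00160896,  0.67592861],
       [ 0.00148844,  0.95444992,  0.29836746,  0.07652857],
       [-0.00215104, -0.29836405,  0.95444972,  0.37346191],
       [ 0.        ,  0.        ,  0.        ,  1.        ]])}
{'t': 0.15, 'joint_pos': array([-0.02891344,  0.46927361, -0.04857542,  1.53340623,  0.02410508,
        1.14101224, -0.08231217]), 'joint_velocities': array([-0.00092121, -0.00286934, -0.00031583, -0.00410517, -0.00175805,
        0.00136481, -0.00080909]), 'joint_efforts': array([ 3.33697863e-04, -5.10767841e+01, -4.67274967e-02, -2.37979531e+01,
        1.07760131e-02,  5.44104041e-03, -2.80327527e-05]), 'ee_pos': array([6.74556491e-01, 1.38853836e-05, 2.30496320e-01]), 'eef_rot': array([[-1.13277229e-05,  9.99998856e-01, -1.51263918e-03],
       [ 9.99999998e-01,  1.12353740e-05, -6.10600384e-05],
       [-6.10429735e-05, -1.51263987e-03, -9.99998854e-01]]), 'force': array([-0.24493527,  0.41225782, -0.38895914]), 'wrist_torque': array([-0.01141503,  0.00191534,  0.001642  ]), 'gripper_width': 0.08544306725053846}
```

View pics/scene0.png

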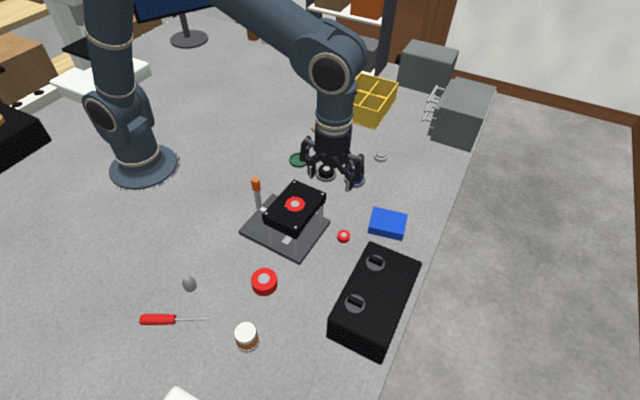

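View pics/side0.png

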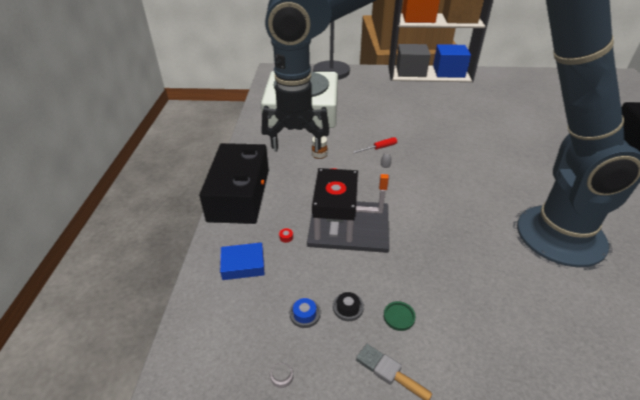

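View pics/wrist0.png

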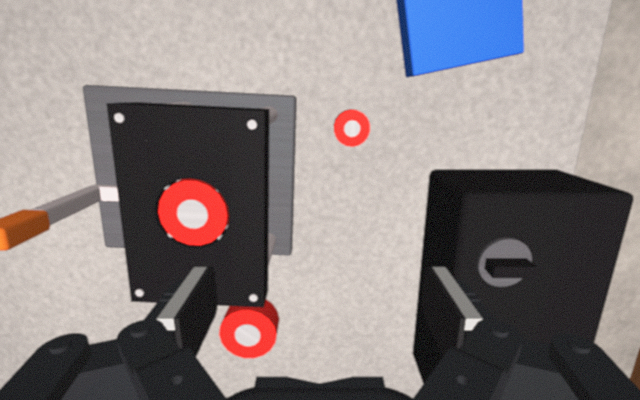

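```bash
cat > h.py <<'E'
import numpy as np, cv2
from cell import ctrl
def ray(c,px):
    E=c["extrinsics"]; d=np.array([(px[0]-c["cx"])/c["fx"],-(px[1]-c["cy"])/c["fy"],-1.0])
    return E[:3,3],E[:3,:3]@d
def onz(c,px,z):
    o,d=ray(c,px); return o+d*(z-o[2])/d[2]
def proj(c,P):
    E=c["extrinsics"]; p=E[:3,:3].T@(np.asarray(P)-E[:3,3]); return np.array([c["cx"]+c["fx"]*p[0]/-p[2], c["cy"]+c["fy"]*p[1]/p[2]])
def crop(src,box,k,dst):
    im=cv2.imread(src); x0,y0,x1,y1=box
    cv2.imwrite(dst,cv2.resize(im[y0:y1,x0:x1],None,fx=k,fy=k,interpolation=cv2.INTER_CUBIC))
def grab(n,dst):
    c=ctrl.calibration(n); f=ctrl.grab_frame(n); cv2.imwrite(dst,cv2.cvtColor(f,cv2.COLOR_RGB2BGR)); return c
E
python3 - <<'E'
from h import *
crop("pics/wrist0.png",(0,80,320,320),2.5,"pics/w0c.png")
crop("pics/side0.png",(280,150,440,270),5,"pics/s0c.png")
crop("pics/side0.png",(280,270,440,390),5,"pics/s0d.png")
crop("pics/scene0.png",(230,140,390,260),5,"pics/sc0c.png")
E
```

```text
(no output)
```

View pics/w0c.png

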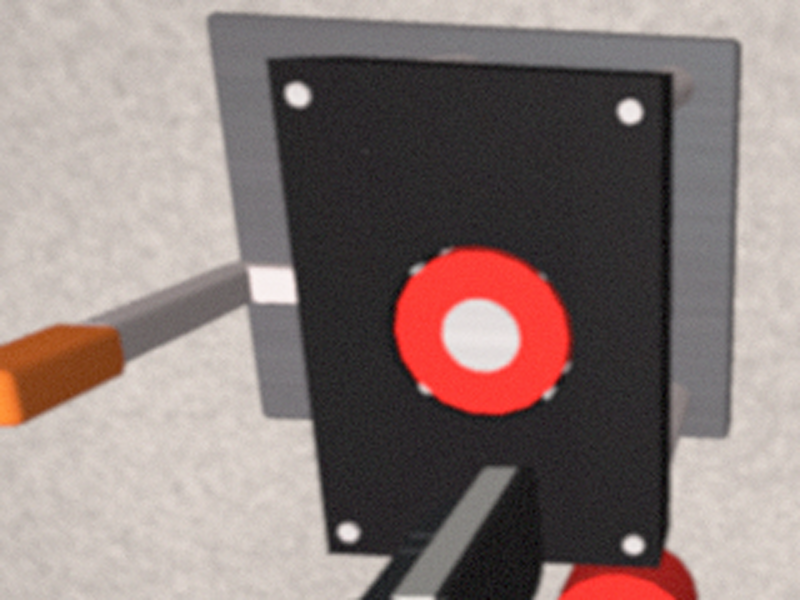

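View pics/s0c.png

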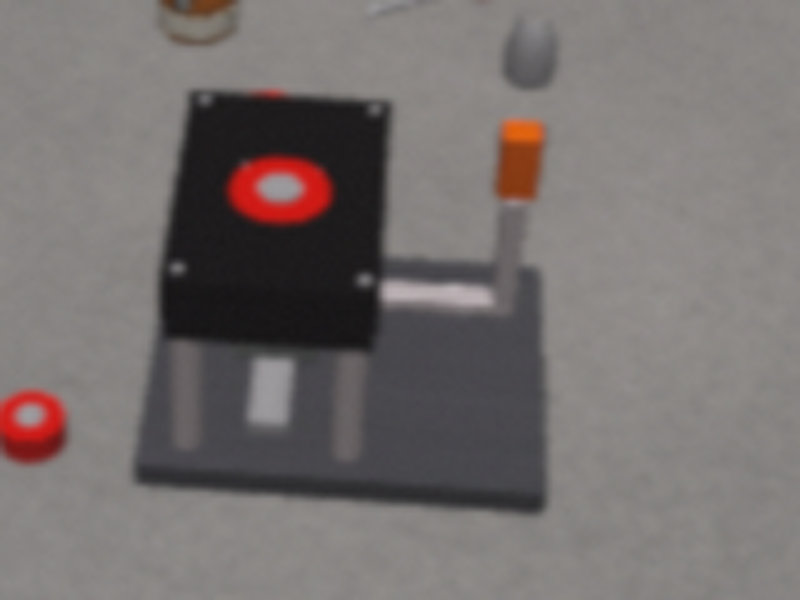

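View pics/s0d.png

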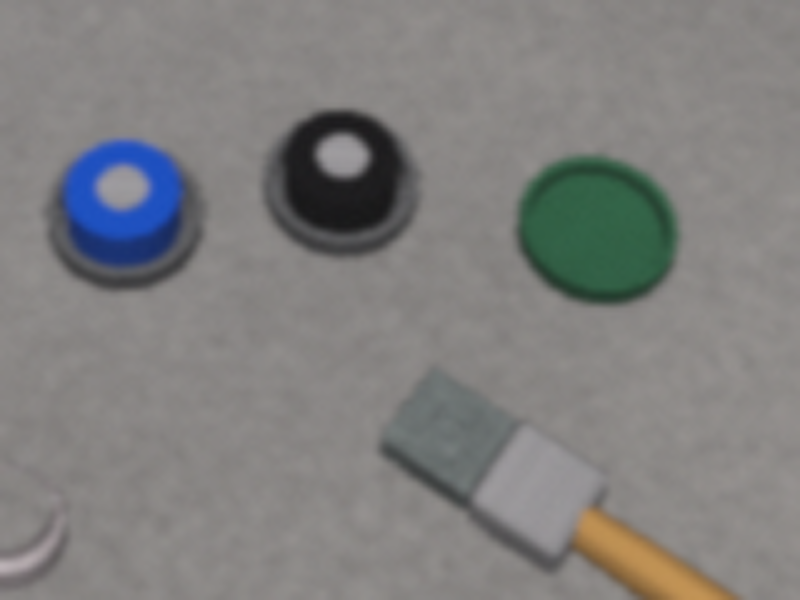

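View pics/sc0c.png

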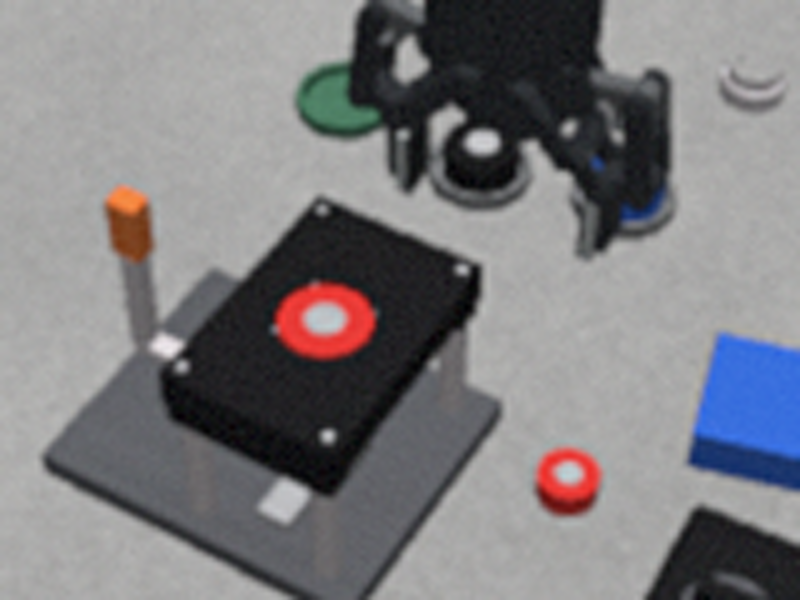

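```bash
python3 - <<'E'
from h import *
W=ctrl.calibration("wrist");S=ctrl.calibration("side");C=ctrl.calibration("scene")
def scr(c,pts,z=.131):
    q=np.array([onz(c,p,z)[:2] for p in pts]); print(np.round(q,4), "mean",q.mean(0).round(4)); return q
w=lambda x,y:(x/2.5,y/2.5+80)
s=lambda x,y:(280+x/5,150+y/5)
d=lambda x,y:(280+x/5,270+y/5)
k=lambda x,y:(230+x/5,140+y/5)
for c,p in ((W,[w(297,95),w(630,111),w(633,545),w(348,532)]),(S,[s(365,279),s(177,267),s(204,99),s(375,108)]),(C,[k(322,209),k(462,270),k(328,436),k(181,367)])):
    q=scr(c,p); 
    v=(q[0]+q[1]-q[2]-q[3]); print("yaw from y axis",np.arctan2(-v[0],v[1]), np.linalg.norm(v)/2); u=(q[1]+q[2]-q[0]-q[3]);print("x",np.arctan2(u[1],u[0]),np.linalg.norm(u)/2)
for c,p in ((W,w(481,334)),(S,s(280,187)),(C,k(325,319))): print("puck",onz(c,p,.130))
# handle
print("handle top side z.168",onz(S,s(524,131),.168), "scene",onz(C,k(127,196),.168))
# seat rim ellipse z .012
print("seat",onz(S,d(597,229),.012),[onz(S,d(*p),.012)[:2].round(4) for p in((519,225),(676,235),(597,158),(600,300))])
print("b,c",onz(S,d(343,155),.028),onz(S,d(123,187),.028))
E
```

```text
[[ 0.5415  0.0603]
 [ 0.6303  0.0563]
 [ 0.6239 -0.0769]
 [ 0.5352 -0.0725]] mean [ 0.5827 -0.0082]
yaw from y axis -0.047876893883554886 0.13318041954803458
x -0.04741491173711602 0.08886697187090664
[[ 0.5399  0.0593]
 [ 0.6279  0.055 ]
 [ 0.6216 -0.0767]
 [ 0.5335 -0.073 ]] mean [ 0.5807 -0.0089]
yaw from y axis -0.04800507135713455 0.1321170450299338
x -0.045684169342490484 0.08815961833319169
[[ 0.5421  0.0616]
 [ 0.63    0.057 ]
 [ 0.6227 -0.0742]
 [ 0.5354 -0.0705]] mean [ 0.5826 -0.0065]
yaw from y axis -0.05322685242922405 0.131777160741476
x -0.04754707882160488 0.08771860086192433
puck [ 0.5832467  -0.00742687  0.13      ]
puck [ 0.58087667 -0.00789827  0.13      ]
puck [ 0.58286659 -0.00694047  0.13      ]
handle top side z.168 [ 0.46526604 -0.00897733  0.168     ] scene [ 0.46755674 -0.01002941  0.168     ]
seat [0.43775795 0.27236468 0.012     ] [array([0.4707, 0.2721]), array([0.4047, 0.2736]), array([0.4345, 0.2361]), array([0.4396, 0.3065])]
b,c [0.54609519 0.25165064 0.028     ] [0.63931741 0.27263935 0.028     ]
```

```bash
python3 -m pendant '[[-20,-1,0,0,0,9,0.6],[-45,-2,0,0,0,19,0.6],[-70,-3,0,0,0,29,0.6],[-95,-4,0,0,0,39,0.6],[-120,-5,0,0,0,49,0.6],[-145,-6,0,0,0,59,0.6],[-170,-7,0,0,0,69,0.6],[-190,-8,0,0,0,79,0.6],[-208,-9.5,0,0,0,87.2,0.6],[-208,-9.5,0,0,0,87.2,0.6],[-208,-9.5,0,0,0,87.2,0.6]]' 60; python3 - <<'E'
from h import *
c=grab("wrist","pics/w1.png"); grab("side","pics/s1.png")
print(ctrl.state()); print(c["extrinsics"].round(3)); print(proj(c,[.4665,-.0095,.168]))
crop("pics/s1.png",(280,150,440,270),5,"pics/s1c.png")
E
```

```text
t: 1.52
ee_pos: [0.4677, -0.0095, 0.2315]
eef_rot: [[-0.999, 0.051, 0.001], [0.051, 0.999, 0.0], [-0.001, 0.0, -1.0]]
force: [-0.3, 0.3, 0.2]
gripper_width: 0.0513
{'t': 1.625, 'joint_pos': array([ 0.24252566,  0.14949726, -0.34540655,  1.98991229,  0.0591299 ,
        1.01127104,  1.39007454]), 'joint_velocities': array([-0.00078941,  0.00323856, -0.00204509,  0.00173475, -0.00078453,
        0.00228787,  0.00459041]), 'joint_efforts': array([ 7.33484281e-02, -3.02572381e+01, -1.04110479e+00, -2.20970660e+01,
        1.12040996e-02,  5.91975535e-03, -1.07871846e-02]), 'ee_pos': array([ 0.46779001, -0.00932489,  0.23132668]), 'eef_rot': array([[-9.98749798e-01,  4.99870192e-02,  3.72333941e-04],
       [ 4.99871617e-02,  9.98749787e-01,  3.83763729e-04],
       [-3.52685240e-04,  4.01895864e-04, -9.99999857e-01]]), 'force': array([ 0.11953934,  0.38734779, -0.21057075]), 'wrist_torque': array([0.04117766, 0.01384889, 0.00559908]), 'gripper_width': 0.051224712462948595}
[[ 0.05  -0.954 -0.297  0.393]
 [ 0.999  0.047  0.016 -0.005]
 [-0.001 -0.297  0.955  0.374]
 [ 0.     0.     0.     1.   ]]
[318.22384586 218.05897476]
```

View pics/w1.png

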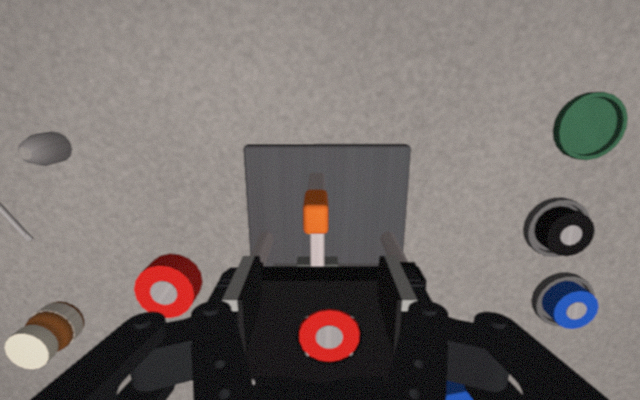

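View pics/s1c.png

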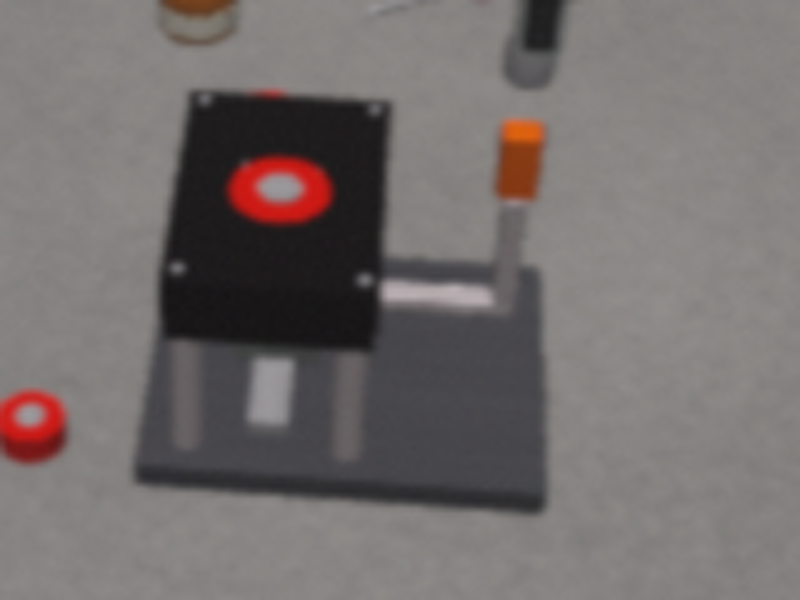

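```bash
python3 -m pendant '[[-1,-1,-30,0,0,0,0.6],[-1,-1,-60,0,0,0,0.6],[-1,-1,-92,0,0,0,0.6],[-1,-1,-92,0,0,0,0.6]]' 60; python3 -m pendant '[[0,0,0,0,0,0,0.1],[0,0,0,0,0,0,0.1],[0,0,0,0,0,0,0.1],[0,0,0,0,0,0,0.1]]' 60; python3 - <<'E'
from h import *
c=grab("wrist","pics/w2.png"); grab("side","pics/s2.png")
crop("pics/s2.png",(280,150,440,270),5,"pics/s2c.png")
E
```

```text
t: 2.12
ee_pos: [0.4647, -0.0104, 0.1374]
eef_rot: [[-0.999, 0.049, -0.005], [0.049, 0.999, 0.0], [0.005, 0.0, -1.0]]
force: [0.8, 0.2, 0.6]
gripper_width: 0.0512
t: 2.62
ee_pos: [0.4669, -0.0104, 0.1406]
eef_rot: [[-0.999, 0.049, 0.002], [0.049, 0.999, -0.0], [-0.002, 0.0, -1.0]]
force: [-1.3, -0.6, 7.1]
gripper_width: 0.0147
```

View pics/s2c.png

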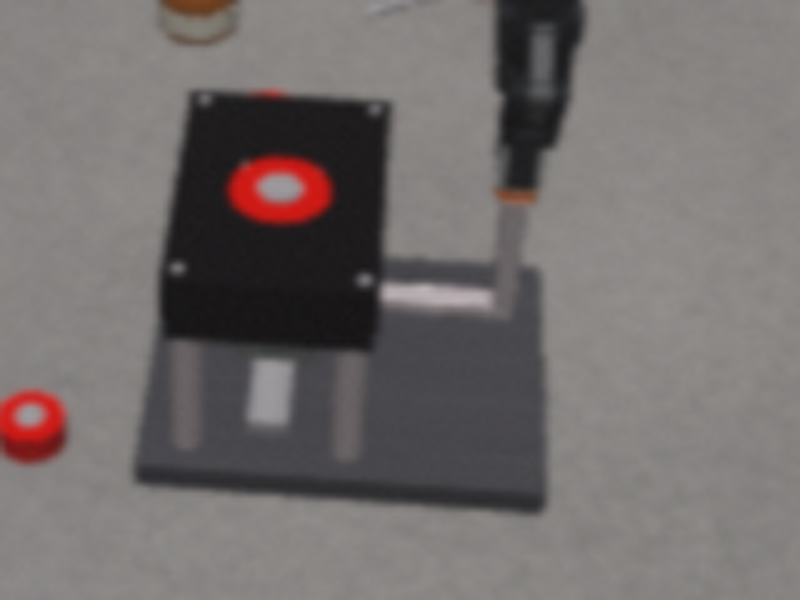

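```bash
python3 -m pendant '[[0,0,1.5,0,0,0,0.1],[0,0,3,0,0,0,0.1],[0,0,3,0,0,0,0.1]]'; python3 -m pendant '[[0,0,1.5,0,0,0,0.1],[0,0,1.5,0,0,0,0.1]]';
```

```text
t: 3.1
ee_pos: [0.467, -0.0104, 0.1427]
eef_rot: [[-0.999, 0.049, 0.002], [0.049, 0.999, 0.0], [-0.002, 0.0, -1.0]]
force: [4.1, 0.7, -0.2]
gripper_width: 0.0149
t: 3.35
ee_pos: [0.4669, -0.0104, 0.1442]
eef_rot: [[-0.999, 0.049, 0.002], [0.049, 0.999, 0.0], [-0.002, 0.0, -1.0]]
force: [4.3, -1.1, -2.1]
gripper_width: 0.0149
```

```bash
python3 -m pendant '[[0.5,0,1.5,0,0,0,0.1],[0.5,0,1.5,0,0,0,0.1]]'; python3 -m pendant '[[0,0,1,0,0,0,0.1],[0,0,1,0,0,0,0.1]]';python3 -m pendant '[[0,0,1,0,0,0,0.1],[0,0,1,0,0,0,0.1]]'
```

```text
t: 3.6
ee_pos: [0.4669, -0.0104, 0.1455]
eef_rot: [[-0.999, 0.049, 0.001], [0.049, 0.999, 0.0], [-0.001, 0.0, -1.0]]
force: [4.7, 0.0, -1.8]
gripper_width: 0.015
t: 3.85
ee_pos: [0.4669, -0.0104, 0.1465]
eef_rot: [[-0.999, 0.049, 0.001], [0.049, 0.999, 0.0], [-0.001, 0.0, -1.0]]
force: [5.5, -1.4, -2.0]
gripper_width: 0.0151
t: 4.1
ee_pos: [0.467, -0.0104, 0.1475]
eef_rot: [[-0.999, 0.049, 0.001], [0.049, 0.999, 0.0], [-0.001, 0.0, -1.0]]
force: [5.0, -0.5, -1.2]
gripper_width: 0.0149
```

```bash
python3 -m pendant '[[-1,0,1,0,0,0,0.1],[-1,0,1,0,0,0,0.1]]'; python3 -m pendant '[[0,0,1,0,0,0,0.1],[0,0,1,0,0,0,0.1]]';python3 -m pendant '[[0,0,1,0,0,0,0.1],[0,0,1,0,0,0,0.1]]'
```

```text
t: 4.35
ee_pos: [0.4669, -0.0104, 0.1485]
eef_rot: [[-0.999, 0.049, 0.003], [0.049, 0.999, 0.0], [-0.003, 0.001, -1.0]]
force: [7.7, -0.6, -4.1]
gripper_width: 0.015
t: 4.6
ee_pos: [0.4669, -0.0105, 0.1493]
eef_rot: [[-0.999, 0.049, 0.003], [0.049, 0.999, 0.0], [-0.003, 0.001, -1.0]]
force: [8.4, -0.5, -6.2]
gripper_width: 0.0151
t: 4.85
ee_pos: [0.4669, -0.0104, 0.1502]
eef_rot: [[-0.999, 0.049, 0.003], [0.049, 0.999, 0.001], [-0.003, 0.001, -1.0]]
force: [8.5, 0.8, -7.6]
gripper_width: 0.0151
```

```bash
python3 -m pendant '[[0.6,2,0,0,0,0,0.1],[0.6,2,0,0,0,0,0.1]]'; python3 -m pendant '[[0.6,2,0,0,0,0,0.1],[0.6,2,0,0,0,0,0.1]]';python3 -m pendant '[[0.1,2,0,0,0,0,0.1],[0.1,2,0,0,0,0,0.1]]'
```

```text
t: 5.1
ee_pos: [0.4669, -0.0099, 0.15]
eef_rot: [[-0.999, 0.05, 0.002], [0.05, 0.999, -0.001], [-0.002, -0.001, -1.0]]
force: [7.2, -2.5, -6.3]
gripper_width: 0.0153
t: 5.35
ee_pos: [0.4671, -0.0083, 0.1498]
eef_rot: [[-0.999, 0.05, 0.001], [0.05, 0.999, -0.002], [-0.001, -0.002, -1.0]]
force: [8.1, -4.6, -6.2]
gripper_width: 0.0147
t: 5.6
ee_pos: [0.4672, -0.0062, 0.1498]
eef_rot: [[-0.999, 0.05, 0.001], [0.05, 0.999, -0.002], [-0.001, -0.002, -1.0]]
force: [7.3, -3.7, -6.7]
gripper_width: 0.0149
```

```bash
python3 -m pendant '[[0.1,1.5,0,0,0,0,0.1],[0.1,1.5,0,0,0,0,0.1]]'; python3 -m pendant '[[0.1,1.5,0,0,0,0,0.1],[0.1,1.5,0,0,0,0,0.1]]';python3 -m pendant '[[0.1,1.5,0,0,0,0,0.1],[0.1,1.5,0,0,0,0,0.1]]'
```

```text
t: 5.85
ee_pos: [0.4673, -0.0037, 0.1502]
eef_rot: [[-0.999, 0.05, 0.001], [0.05, 0.999, -0.001], [-0.001, -0.001, -1.0]]
force: [5.0, -1.7, -2.1]
gripper_width: 0.0151
t: 6.1
ee_pos: [0.4673, -0.0019, 0.1503]
eef_rot: [[-0.999, 0.049, 0.001], [0.049, 0.999, -0.0], [-0.001, -0.0, -1.0]]
force: [4.8, -1.1, -2.2]
gripper_width: 0.015
t: 6.35
ee_pos: [0.4674, -0.0012, 0.1503]
eef_rot: [[-0.999, 0.05, 0.0], [0.05, 0.999, -0.001], [-0.001, -0.001, -1.0]]
force: [4.8, -3.4, -2.1]
gripper_width: 0.015
```

```bash
python3 -m pendant '[[-0.1,-2,0,0,0,0,0.1],[-0.1,-3,0,0,0,0,0.1],[-0.1,-3,0,0,0,0,0.1]]';  python3 -m pendant '[[-0.1,-1,0,0,0,0,0.1],[-0.1,-1,0,0,0,0,0.1]]';python3 -m pendant '[[-0.1,-1,0,0,0,0,0.1],[-0.1,-1,0,0,0,0,0.1]]'
```

```text
t: 6.72
ee_pos: [0.4673, -0.0027, 0.1504]
eef_rot: [[-0.999, 0.049, 0.001], [0.049, 0.999, 0.0], [-0.001, 0.0, -1.0]]
force: [4.8, 0.1, -1.6]
gripper_width: 0.0149
t: 6.98
ee_pos: [0.4673, -0.0037, 0.1504]
eef_rot: [[-0.999, 0.049, 0.001], [0.049, 0.999, 0.001], [-0.001, 0.001, -1.0]]
force: [5.6, 0.2, -1.8]
gripper_width: 0.0154
t: 7.22
ee_pos: [0.4672, -0.0047, 0.1504]
eef_rot: [[-0.999, 0.049, 0.001], [0.049, 0.999, 0.001], [-0.001, 0.001, -1.0]]
force: [4.7, 0.1, -3.1]
gripper_width: 0.015
```

```bash
python3 -m pendant '[[0.1,1.8,0,0,0,0,0.1],[0.1,1.8,0,0,0,0,0.1]]';  python3 -m pendant '[[0,0,2,0,0,0,0.1],[0,0,2,0,0,0,0.1]]';python3 -m pendant '[[0,0,2.5,0,0,0,0.1],[0,0,2.5,0,0,0,0.1]]';python3 -m pendant '[[0,0,1,0,0,0,0.1],[0,0,1,0,0,0,0.1]]'
```

```text
t: 7.48
ee_pos: [0.4672, -0.0034, 0.1504]
eef_rot: [[-0.999, 0.049, 0.001], [0.049, 0.999, -0.0], [-0.001, -0.0, -1.0]]
force: [4.9, -0.6, -2.0]
gripper_width: 0.015
t: 7.72
ee_pos: [0.4672, -0.0034, 0.1525]
eef_rot: [[-0.999, 0.049, 0.001], [0.049, 0.999, -0.0], [-0.001, -0.0, -1.0]]
force: [4.9, -0.5, -0.9]
gripper_width: 0.0152
t: 7.98
ee_pos: [0.4673, -0.0034, 0.1547]
eef_rot: [[-0.999, 0.049, 0.001], [0.049, 0.999, -0.0], [-0.001, 0.0, -1.0]]
force: [6.4, -0.6, -5.0]
gripper_width: 0.0152
t: 8.22
ee_pos: [0.4673, -0.0034, 0.1555]
eef_rot: [[-0.999, 0.049, 0.001], [0.049, 0.999, 0.0], [-0.001, 0.0, -1.0]]
force: [6.5, 0.0, -5.5]
gripper_width: 0.0149
```

```bash
python3 -m pendant '[[0,0.5,1,0,0,0,0.1],[0,0.5,2,0,0,0,0.1]]';  python3 -m pendant '[[0,0,1,0,0,0,0.1],[0,0,2,0,0,0,0.1]]';python3 -m pendant '[[0,0,1,0,0,0,0.1],[0,0,2,0,0,0,0.1]]'; python3 -m pendant '[[0,0,1,0,0,0,0.1],[0,0,1,0,0,0,0.1]]'
```

```text
t: 8.48
ee_pos: [0.4674, -0.0033, 0.1571]
eef_rot: [[-0.999, 0.049, 0.001], [0.049, 0.999, -0.0], [-0.001, -0.0, -1.0]]
force: [8.1, -1.3, -10.6]
gripper_width: 0.0148
t: 8.72
ee_pos: [0.4674, -0.0033, 0.159]
eef_rot: [[-0.999, 0.049, 0.001], [0.049, 0.999, -0.0], [-0.001, -0.0, -1.0]]
force: [8.9, -1.8, -10.4]
gripper_width: 0.0149
t: 8.98
ee_pos: [0.4674, -0.0033, 0.1609]
eef_rot: [[-0.999, 0.049, 0.001], [0.049, 0.999, -0.0], [-0.001, -0.0, -1.0]]
force: [8.2, -1.0, -9.9]
gripper_width: 0.0151
t: 9.22
ee_pos: [0.4674, -0.0033, 0.1621]
eef_rot: [[-0.999, 0.049, 0.001], [0.049, 0.999, -0.0], [-0.001, -0.0, -1.0]]
force: [8.5, -1.1, -9.9]
gripper_width: 0.015
```

```bash
python3 -m pendant '[[0,0,1,0,0,0,0.1],[0,0,2,0,0,0,0.1],[0,0,3,0,0,0,0.1],[0,0,4,0,0,0,0.1]]';  python3 -m pendant '[[0,0,1,0,0,0,0.1],[0,0,2,0,0,0,0.1],[0,0,3,0,0,0,0.1],[0,0,4,0,0,0,0.1]]'; python3 -m pendant '[[0,0,1,0,0,0,0.1],[0,0,2,0,0,0,0.1],[0,0,3,0,0,0,0.1],[0,0,3,0,0,0,0.1]]'; python3 - <<'E'
from h import *
c=grab("wrist","pics/w3.png"); grab("side","pics/s3.png")
crop("pics/s3.png",(280,150,440,270),5,"pics/s3c.png")
E
```

```text
t: 9.72
ee_pos: [0.4674, -0.0033, 0.1659]
eef_rot: [[-0.999, 0.049, 0.001], [0.049, 0.999, -0.0], [-0.001, -0.0, -1.0]]
force: [8.8, -1.7, -10.4]
gripper_width: 0.0151
t: 10.22
ee_pos: [0.4673, -0.0033, 0.1698]
eef_rot: [[-0.999, 0.049, 0.001], [0.049, 0.999, -0.0], [-0.001, -0.0, -1.0]]
force: [9.2, -0.7, -10.4]
gripper_width: 0.0148
t: 10.72
ee_pos: [0.4673, -0.0033, 0.1729]
eef_rot: [[-0.999, 0.049, 0.001], [0.049, 0.999, -0.0], [-0.001, -0.0, -1.0]]
force: [7.7, -1.4, -8.8]
gripper_width: 0.0153
```

View pics/s3c.png

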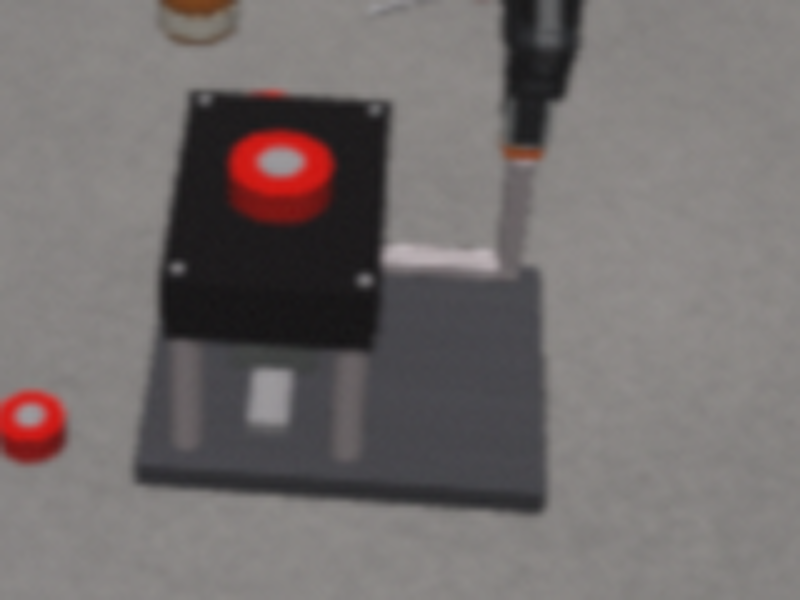

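View pics/w3.png

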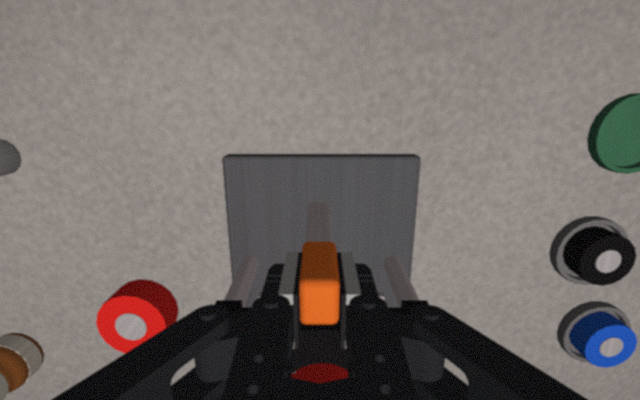

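```bash
python3 - <<'E'
from h import *
S=ctrl.calibration("side")
p=onz(S,(280+280/5,150+187.5/5),.130)
for z in (.14,.142,.144,.146,.148,.15): print(z,(proj(S,[p[0],p[1],z])-[280,150])*5)
E
```

```text
0.14 [280.45046452 171.64113012]
0.142 [280.5412374  168.44541731]
0.144 [280.63223893 165.24165454]
0.146 [280.72346999 162.02981134]
0.148 [280.81493143 158.80985712]
0.15 [280.90662414 155.58176111]
```

```bash
python3 -m pendant '[[0,0,1,0,0,0,0.1],[0,0,1,0,0,0,0.1]]'; python3 -m pendant '[[0,0,-3,0,0,0,0.1],[0,0,-8,0,0,0,0.1],[0,0,-13,0,0,0,0.1],[0,0,-18,0,0,0,0.1],[0,0,-23,0,0,0,0.1],[0,0,-28,0,0,0,0.1],[0,0,-31.5,0,0,0,0.1],[0,0,-31.5,0,0,0,0.1]]'
```

```text
t: 11.08
ee_pos: [0.4673, -0.0033, 0.1739]
eef_rot: [[-0.999, 0.049, 0.001], [0.049, 0.999, -0.0], [-0.001, -0.0, -1.0]]
force: [8.8, -2.1, -9.5]
gripper_width: 0.015
t: 12.08
ee_pos: [0.4673, -0.0027, 0.1431]
eef_rot: [[-0.999, 0.049, 0.001], [0.049, 0.999, 0.0], [-0.001, 0.0, -1.0]]
force: [6.9, -1.2, -3.5]
gripper_width: 0.0147
```

```bash
python3 -m pendant '[[0,0,-1,0,0,0,0.1],[0,0,-1.5,0,0,0,0.1]]'; python3 -m pendant '[[0,0,-1.5,0,0,0,0.6],[0,0,-1.5,0,0,0,0.6],[0,0,-1.5,0,0,0,0.6],[0,0,-1.5,0,0,0,0.6]]'; python3 -m pendant '[[0,0,30,0,0,0,0.6],[0,0,60,0,0,0,1],[0,0,85,0,0,0,1],[0,0,85,0,0,0,1]]'; python3 - <<'E'
from h import *
c=grab("wrist","pics/w4.png"); grab("side","pics/s4.png")
crop("pics/s4.png",(280,150,440,270),5,"pics/s4c.png")
E
```

```text
t: 12.32
ee_pos: [0.4673, -0.0027, 0.1418]
eef_rot: [[-0.999, 0.049, 0.001], [0.049, 0.999, -0.0], [-0.001, 0.0, -1.0]]
force: [5.0, -1.3, -1.1]
gripper_width: 0.0148
t: 12.82
ee_pos: [0.4665, -0.0026, 0.1402]
eef_rot: [[-0.999, 0.049, -0.001], [0.049, 0.999, 0.0], [0.001, -0.0, -1.0]]
force: [-0.5, 0.1, -1.7]
gripper_width: 0.0513
t: 13.32
ee_pos: [0.468, -0.0025, 0.227]
eef_rot: [[-0.999, 0.049, 0.004], [0.049, 0.999, -0.0], [-0.004, 0.0, -1.0]]
force: [0.4, 0.1, -0.3]
gripper_width: 0.0853
```

View pics/s4c.png

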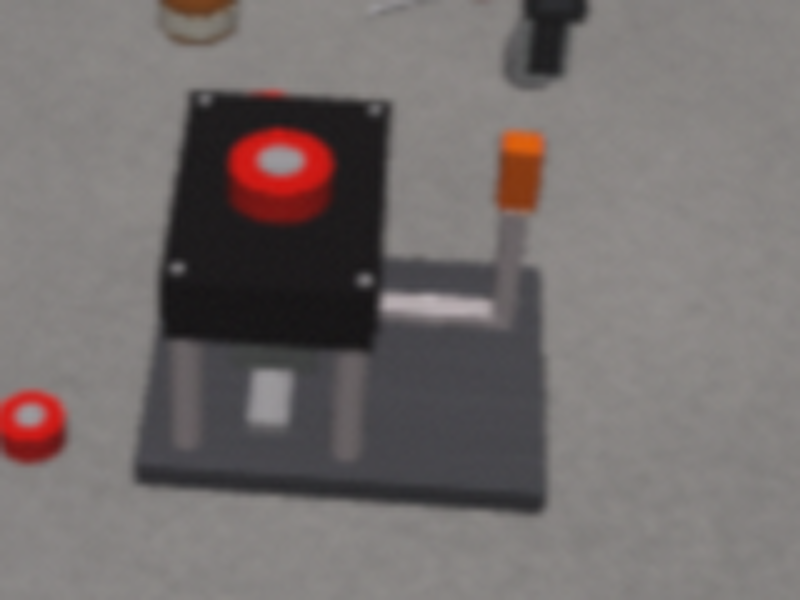

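View pics/w4.png

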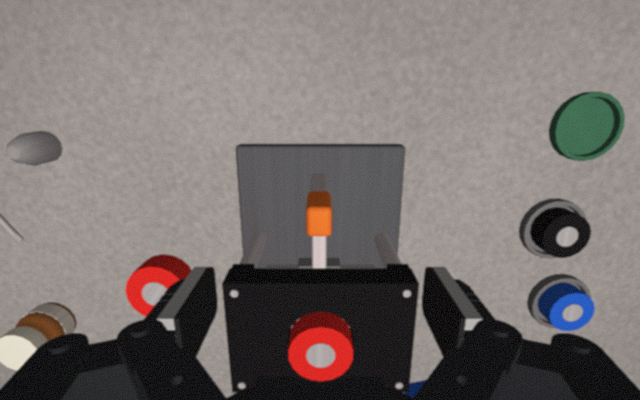

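```bash
python3 -m pendant '[[50,-2,0,0,0,0,0.85],[100,-4,0,0,0,0,0.85],[115,-5,0,0,0,0,0.85],[115,-5,0,0,0,0,0.85]]'; python3 - <<'E'
from h import *
c=grab("wrist","pics/w5.png"); 
crop("pics/w5.png",(160,100,480,340),2.5,"pics/w5c.png")
print(proj(c,[.5825,-.0075,.147]), c["extrinsics"][:3,3], ctrl.state()["ee_pos"])
S=ctrl.calibration("side")
for p in ((367,343),(357,358),(400,367)): print("brush",onz(S,p,.01))
print("handle top expected down",[(proj(S,[x,-.0026,z])-[280,150])*5 for x in(.4672,.4655) for z in (.168,.172)])
E
```

```text
t: 13.92
ee_pos: [0.5812, -0.0076, 0.2236]
eef_rot: [[-0.999, 0.049, -0.004], [0.049, 0.999, 0.0], [0.004, 0.0, -1.0]]
force: [0.1, -0.0, -1.3]
gripper_width: 0.0725
[318.66963003 215.35451731] [ 0.50706033 -0.00340673  0.36683689] [ 0.58047414 -0.00749216  0.2239947 ]
brush [0.50840228 0.33842041 0.01      ]
brush [0.52906418 0.37185994 0.01      ]
brush [0.44670249 0.38611952 0.01      ]
handle top expected down [array([520.78643393, 139.10193191]), array([521.595065  , 132.44385047]), array([524.38445427, 139.20225836]), array([525.20246252, 132.54389272])]
```

View pics/w5c.png

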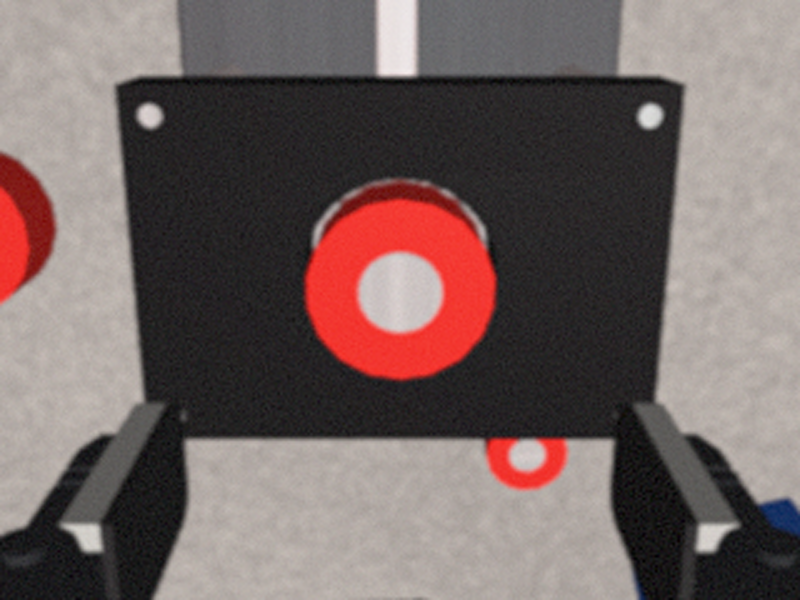

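```bash
python3 -m pendant '[[1,0.5,-30,0,0,0,0.85],[1,0.5,-60,0,0,0,0.85],[1,0.5,-80,0,0,0,0.85],[1,0.5,-86,0,0,0,0.85],[1,0.5,-86,0,0,0,0.85],[1,0.5,-86,0,0,0,0.85]]'; python3 - <<'E'
from h import *
grab("side","pics/s6.png"); crop("pics/s6.png",(280,150,440,270),5,"pics/s6c.png"); print(ctrl.state()["ee_pos"],ctrl.state()["force"])
E
```

```text
t: 14.72
ee_pos: [0.5833, -0.0071, 0.1405]
eef_rot: [[-0.999, 0.049, 0.002], [0.049, 0.999, -0.0], [-0.002, 0.0, -1.0]]
force: [0.6, 1.1, -0.8]
gripper_width: 0.0724
[ 0.58341063 -0.00708049  0.1404645 ] [-0.48428451 -0.11365372  0.35403368]
```

View pics/s6c.png

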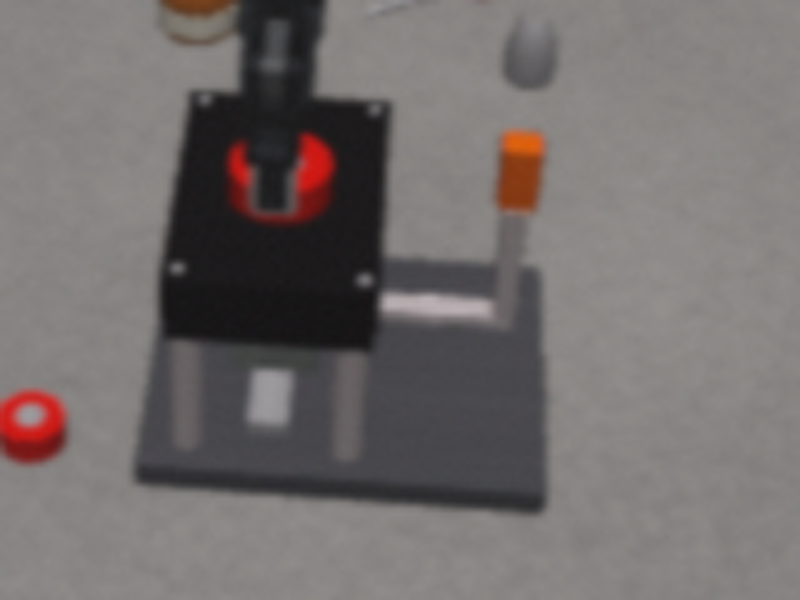

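```bash
python3 -m pendant '[[0,0,-4,0,0,0,0.85],[0,0,-7.5,0,0,0,0.85],[0,0,-7.5,0,0,0,0.85]]'; python3 - <<'E'
from h import *
S=grab("side","pics/s7.png"); crop("pics/s7.png",(310,160,370,205),13,"pics/s7c.png"); print(ctrl.state()["ee_pos"],ctrl.state()["force"])
for y in (.029,.035,.043):
  for z in (.133,.138,.143): print(y,z,(proj(S,[.5835,y,z])-[310,160])*13)
E
```

```text
t: 15.15
ee_pos: [0.5826, -0.0072, 0.1314]
eef_rot: [[-0.999, 0.049, -0.001], [0.049, 0.999, 0.0], [0.001, 0.0, -1.0]]
force: [0.1, -1.3, -0.6]
gripper_width: 0.073
[ 0.5827823  -0.0071508   0.13155819] [0.4579779  0.07250091 0.02976766]
0.029 0.133 [319.82638919 470.15485309]
0.029 0.138 [320.36856648 449.3686987 ]
0.029 0.143 [320.91424881 428.44816696]
0.035 0.133 [319.05204703 491.41338464]
0.035 0.138 [319.59415693 470.60253572]
0.035 0.143 [320.13978724 449.65654268]
0.043 0.133 [318.00872476 520.05640631]
0.043 0.138 [318.55070847 499.21325499]
0.043 0.143 [319.09623309 478.23393045]
```

View pics/s7c.png

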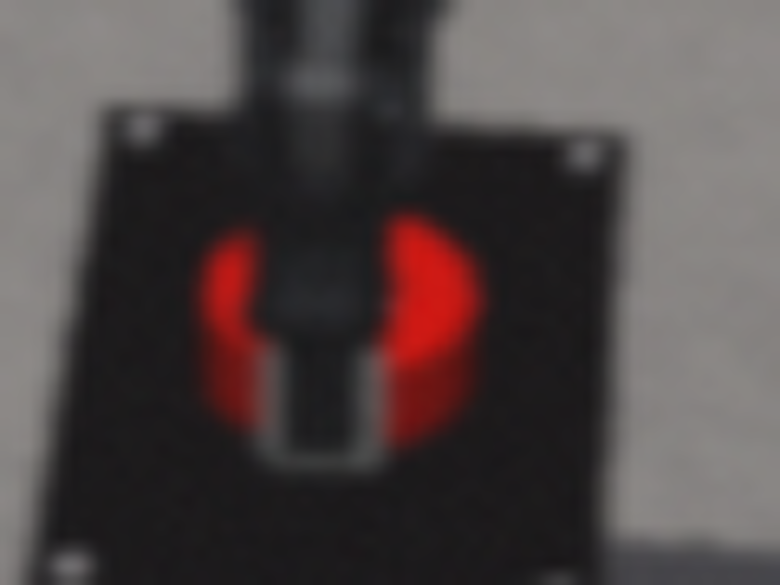

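```bash
python3 -m pendant '[[0,0,0,0,0,0,0.4],[0,0,0,0,0,0,0.4],[0,0,0,0,0,0,0.4],[0,0,0,0,0,0,0.4]]' 70; python3 - <<'E'
from h import *
S=grab("side","pics/s8.png"); crop("pics/s8.png",(310,160,370,205),13,"pics/s8c.png"); print(ctrl.state()["ee_pos"],ctrl.state()["force"])
E
```

```text
t: 15.7
ee_pos: [0.5829, -0.007, 0.1317]
eef_rot: [[-0.999, 0.049, -0.0], [0.049, 0.999, 0.0], [0.0, 0.0, -1.0]]
force: [1.1, 1.5, -2.5]
gripper_width: 0.0474
[ 0.58293806 -0.00699809  0.13167074] [ 0.87864349  1.01126595 -2.35712209]
```

View pics/s8c.png

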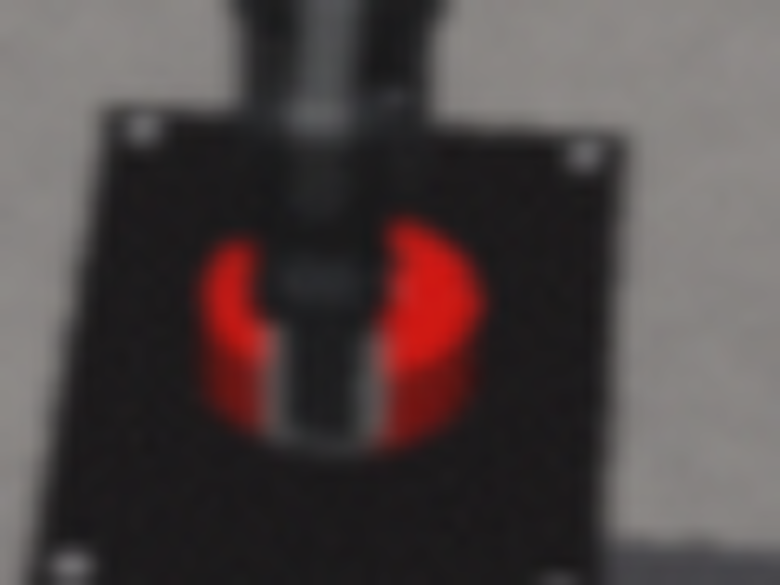

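```bash
python3 -m pendant '[[0,0,1.5,0,0,0,0.4],[0,0,3,0,0,0,0.4],[0,0,5,0,0,0,0.4],[0,0,7,0,0,0,0.4]]'; python3 - <<'E'
from h import *
S=grab("side","pics/s9.png"); crop("pics/s9.png",(280,150,440,270),5,"pics/s9c.png")
E
```

```text
t: 16.25
ee_pos: [0.5832, -0.0072, 0.1396]
eef_rot: [[-0.999, 0.049, 0.001], [0.049, 0.999, -0.0], [-0.001, -0.0, -1.0]]
force: [0.5, 0.6, -0.9]
gripper_width: 0.0474
```

View pics/s9c.png

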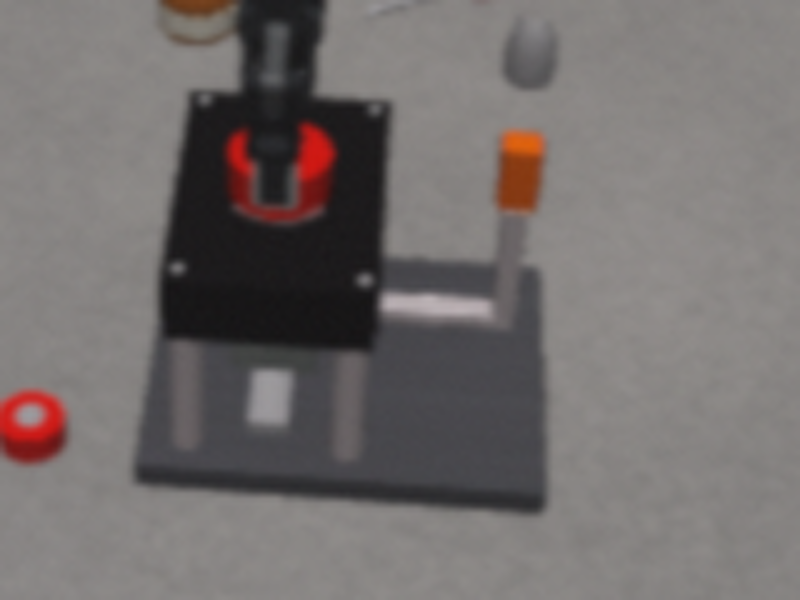

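```bash
python3 -m pendant '[[0,0,20,0,0,0,0.4],[0,0,45,0,0,0,0.4],[0,10,65,0,0,0,0.4],[-10,45,65,0,0,0,0.4],[-35,90,65,0,0,0,0.4],[-65,135,65,0,0,0,0.4],[-95,180,65,0,0,0,0.4],[-120,220,65,0,0,0,0.4],[-138,255,65,0,0,0,0.4],[-144,279,65,0,0,0,0.4],[-144,279,65,0,0,0,0.4],[-144,279,65,0,0,0,0.4],[-144,279,65,0,0,0,0.4]]'; python3 - <<'E'
from h import *
c=grab("wrist","pics/w10.png"); S=grab("side","pics/s10.png");grab("scene","pics/c10.png")
print(proj(c,[.438,.272,.004]),ctrl.state()["ee_pos"])
crop("pics/s10.png",(280,220,440,340),5,"pics/s10c.png")
E
```

```text
t: 17.92
ee_pos: [0.4396, 0.2705, 0.2039]
eef_rot: [[-0.999, 0.051, 0.0], [0.051, 0.999, -0.001], [-0.0, -0.001, -1.0]]
force: [0.2, -0.9, -1.2]
gripper_width: 0.0473
[320.43888266 171.19781491] [0.43932578 0.27098954 0.20382636]
```

View pics/w10.png

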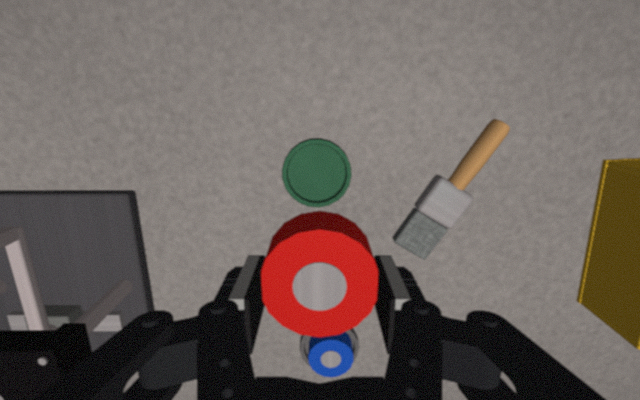

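View pics/s10c.png

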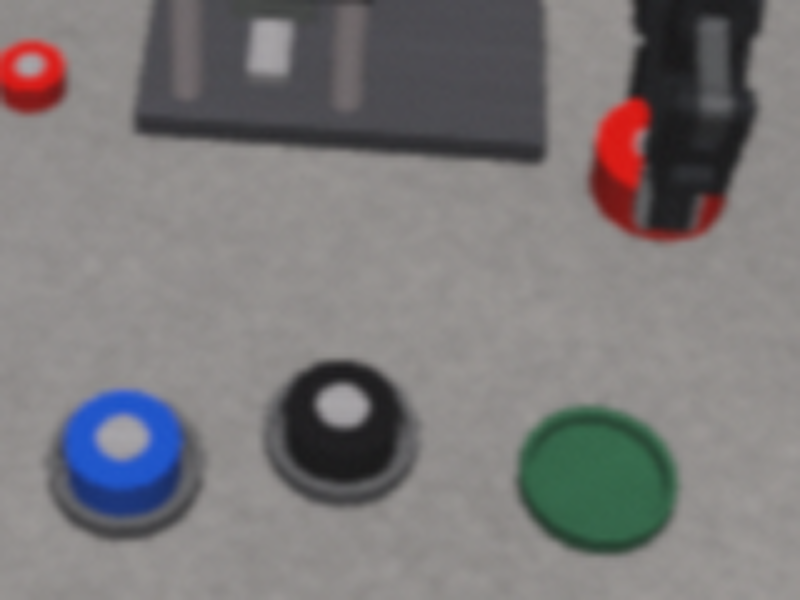

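View pics/c10.png

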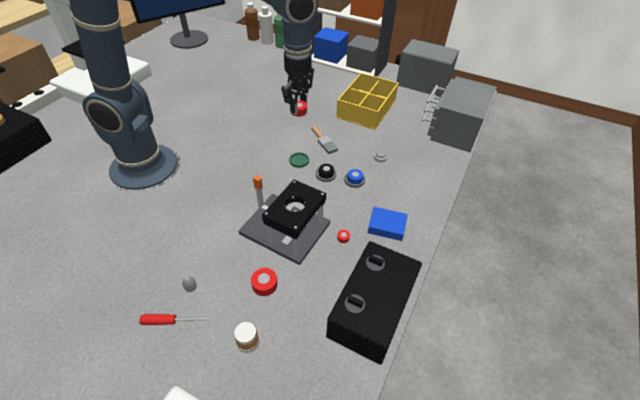

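```bash
python3 - <<'E'
from h import *
crop("pics/w10.png",(250,110,390,215),5.5,"pics/w10c.png")
crop("pics/c10.png",(275,145,325,175),14,"pics/c10c.png")
W=ctrl.calibration("wrist"); print("puck",onz(W,(319.7,286.5),.2035+.0155))
E
```

```text
puck [0.43966831 0.2717662  0.219     ]
```

View pics/w10c.png

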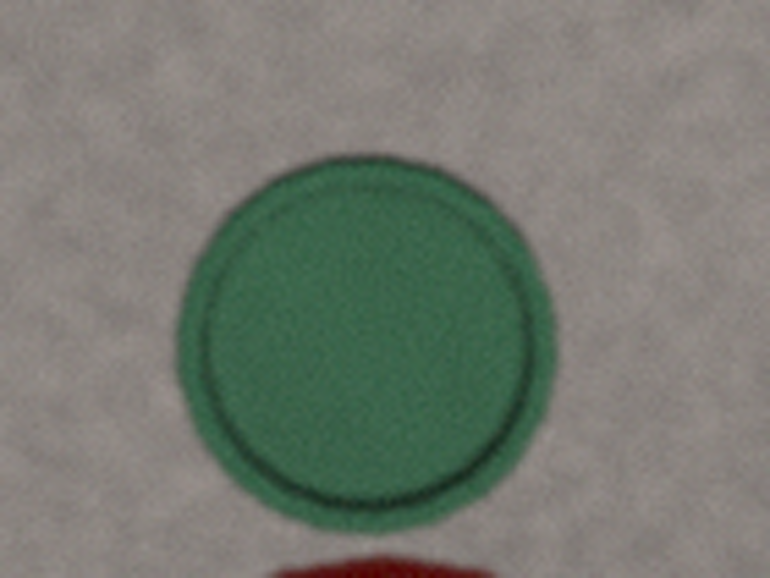

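View pics/c10c.png

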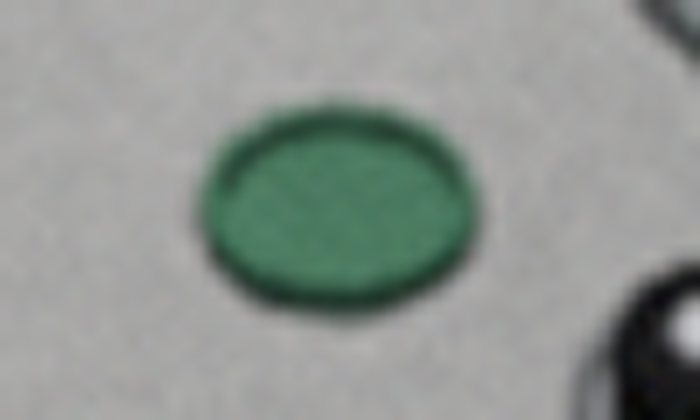

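```bash
python3 - <<'E'
from h import *
W=ctrl.calibration("wrist");C=ctrl.calibration("scene")
print(onz(W,(316.8,172.7),.011),onz(C,(299.3,159.1),.012),ctrl.state()["ee_pos"])
E
```

```text
[0.43748219 0.26907348 0.011     ] [0.4410622  0.26563776 0.012     ] [0.43932578 0.27098954 0.20382636]
```

```bash
cat > fit.py <<'E'
from h import *
from scipy.optimize import least_squares
def fit(c,img,g0,roi,hi=.012,R=.034):
    im=cv2.imread(img).astype(int); b,g,r=im[...,0],im[...,1],im[...,2]
    m=((g-r>25)).astype(np.uint8); x0,y0,x1,y1=roi; k=np.zeros_like(m);k[y0:y1,x0:x1]=1;m*=k
    M=cv2.moments(m,True); cen=np.array([M["m10"],M["m01"]])/M["m00"]
    t=np.linspace(0,2*np.pi,90)
    def mod(p):
        P=[proj(c,[p[0]+R*np.cos(a),p[1]+R*np.sin(a),z]) for z in (0,hi) for a in t]
        h=cv2.convexHull(np.array(P,np.float32)); mm=cv2.moments(h); return np.array([mm["m10"],mm["m01"]])/mm["m00"],mm["m00"]
    s=least_squares(lambda p:mod(p)[0]-cen,g0,diff_step=1e-3)
    print(s.x.round(4),"area mask",M["m00"],"model",round(mod(s.x)[1]),cen.round(1))
if __name__=="__main__":
    fit(ctrl.calibration("wrist"),"pics/w10.png",[.438,.27],(270,130,365,215))
    fit(ctrl.calibration("side"),"pics/s10.png",[.438,.27],(370,290,430,340))
    fit(ctrl.calibration("scene"),"pics/c10.png",[.438,.27],(280,145,320,175))
E
python3 fit.py
```

```text
[0.4381 0.2683] area mask 3486.0 model 3897 [316.1 172. ]
[0.4371 0.2654] area mask 680.0 model 787 [399.2 315. ]
[0.4357 0.2712] area mask 207.0 model 267 [298.7 159.1]
```

```bash
for th in 12 16; do sed "s/g-r>25/g-r>$th/" fit.py > f2.py; python3 f2.py; done
```

```text
[0.4388 0.2684] area mask 3699.0 model 3892 [316.2 172.6]
[0.437  0.2661] area mask 749.0 model 788 [399.3 315.3]
[0.4353 0.2709] area mask 243.0 model 267 [298.6 159.1]
[0.4388 0.2685] area mask 3658.0 model 3892 [316.3 172.6]
[0.4372 0.2657] area mask 727.0 model 788 [399.1 315.1]
[0.4357 0.2709] area mask 230.0 model 267 [298.7 159.1]
```

```bash
python3 -m pendant '[[-2,-2.5,-40,0,0,0,0.4],[-2,-2.5,-85,0,0,0,0.4],[-2,-2.5,-130,0,0,0,0.4],[-2,-2.5,-165,0,0,0,0.4],[-2,-2.5,-175,0,0,0,0.4],[-2,-2.5,-175,0,0,0,0.4],[-2,-2.5,-175,0,0,0,0.4]]'; python3 - <<'E'
from h import *
c=grab("wrist","pics/w11.png"); S=grab("side","pics/s11.png");C=grab("scene","pics/c11.png")
crop("pics/s11.png",(360,270,440,330),10,"pics/s11c.png")
crop("pics/c11.png",(260,130,340,190),10,"pics/c11c.png")
print(ctrl.state()["ee_pos"])
E
```

```text
t: 18.95
ee_pos: [0.4379, 0.27, 0.0302]
eef_rot: [[-0.999, 0.049, 0.002], [0.049, 0.999, 0.002], [-0.002, 0.002, -1.0]]
force: [0.7, -0.4, 0.6]
gripper_width: 0.0473
[0.43768387 0.26977357 0.03006096]
```

View pics/s11c.png

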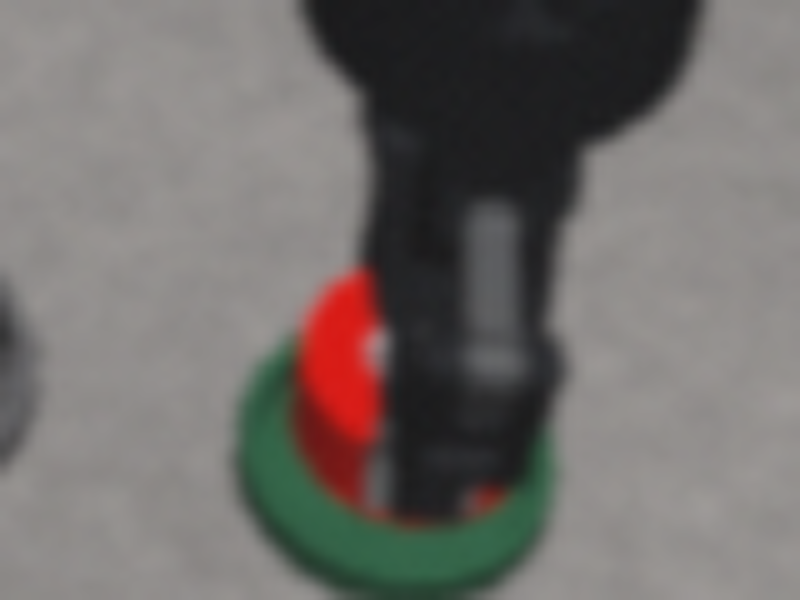

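View pics/w11.png

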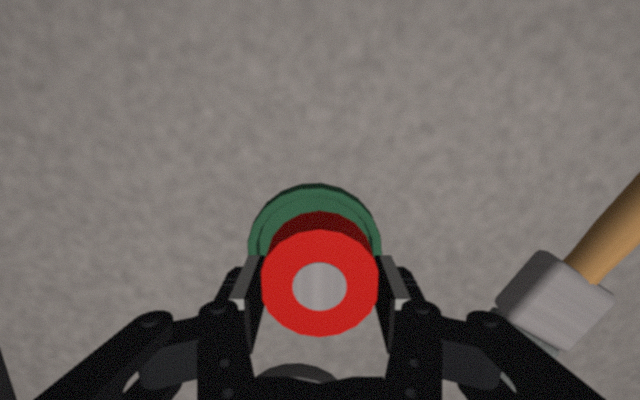

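View pics/c11c.png

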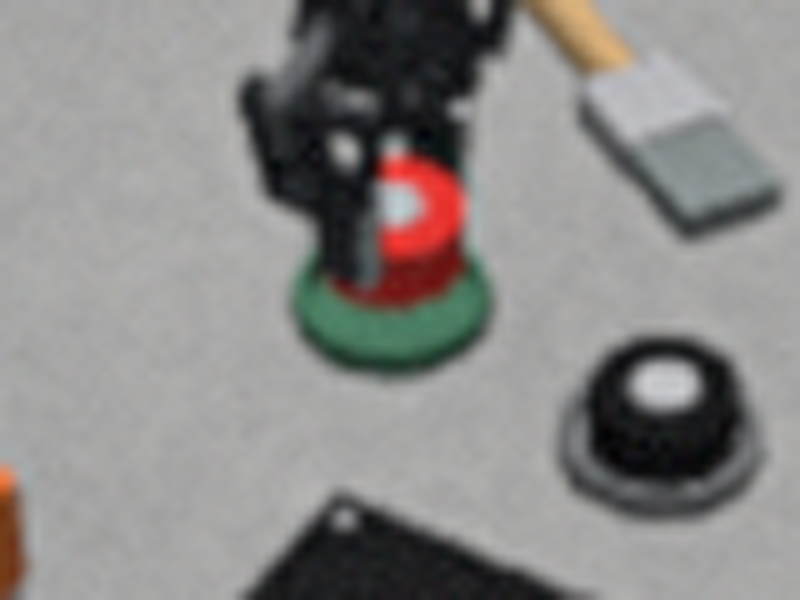

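```bash
python3 - <<'E'
from h import *
crop("pics/w11.png",(230,170,400,300),4.7,"pics/w11c.png")
W=ctrl.calibration("wrist")
e=ctrl.state()["ee_pos"]; print(e, "puck",onz(W,(319.7,286.5),e[2]+.0155))
for px in ((248,245),(382,245),(314,184),(315,245)): print(px,onz(W,px,.012))
print("puck bottom -x edge",onz(W,(320,212),e[2]-.0085))
E
```

```text
[0.43768387 0.26977357 0.03006096] puck [0.43780348 0.27053356 0.04556096]
(248, 245) [0.4327413  0.23534264 0.012     ]
(382, 245) [0.43590121 0.30151357 0.012     ]
(314, 184) [0.40327737 0.26954652 0.012     ]
(315, 245) [0.43432117 0.2684263  0.012     ]
puck bottom -x edge [0.41399297 0.27183216 0.02156096]
```

View pics/w11c.png

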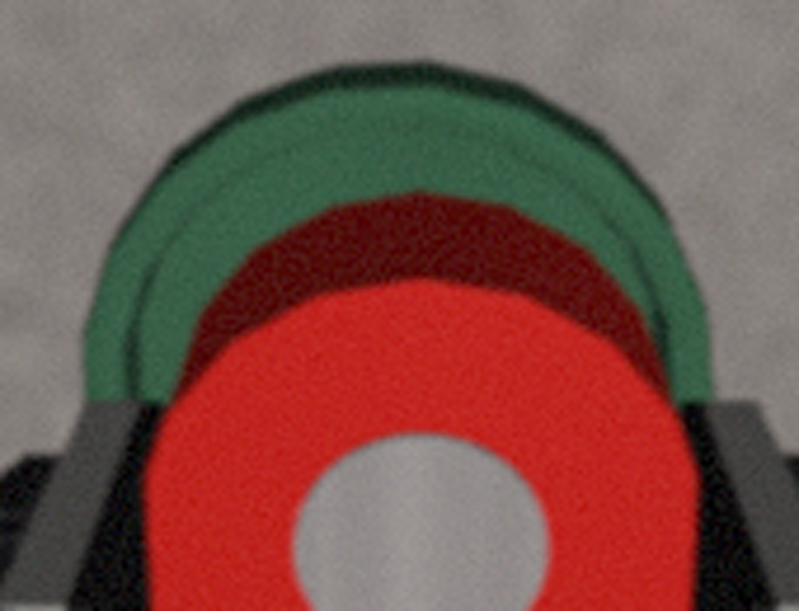

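```bash
python3 -m pendant '[[0,-2.2,-5,0,0,0,0.4],[0,-2.2,-10,0,0,0,0.4],[0,-2.2,-14,0,0,0,0.4],[0,-2.2,-14,0,0,0,0.4],[0,-2.2,-14,0,0,0,0.4]]'; python3 - <<'E'
from h import *
c=grab("wrist","pics/w12.png"); S=grab("side","pics/s12.png")
crop("pics/s12.png",(360,270,440,330),10,"pics/s12c.png"); crop("pics/w12.png",(230,170,400,300),4.7,"pics/w12c.png")
E
```

```text
t: 19.73
ee_pos: [0.4369, 0.2673, 0.0148]
eef_rot: [[-0.999, 0.049, -0.0], [0.049, 0.999, 0.0], [0.0, 0.0, -1.0]]
force: [0.2, 0.5, -0.2]
gripper_width: 0.0471
```

View pics/s12c.png

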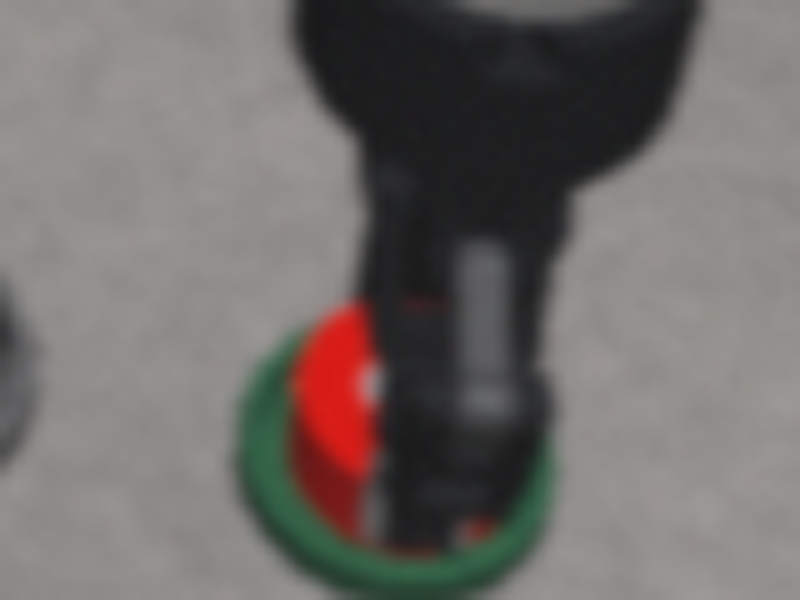

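View pics/w12c.png

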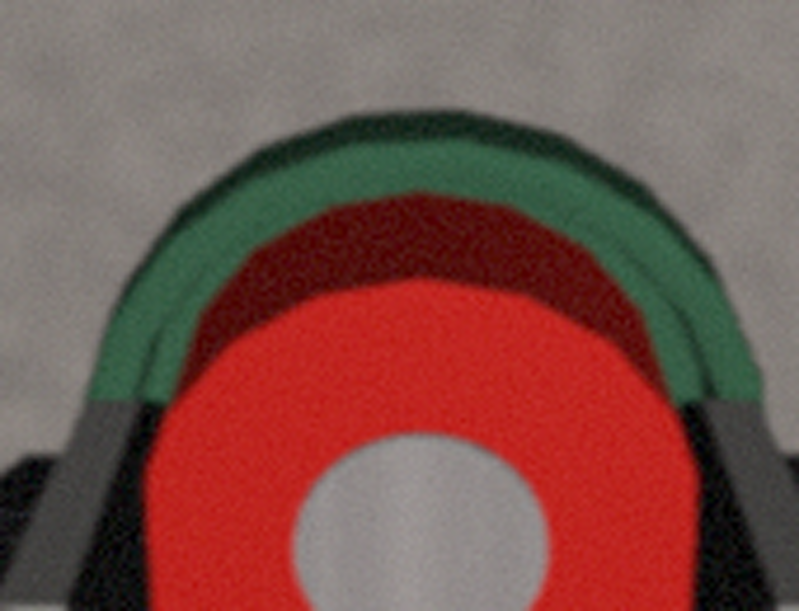

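```bash
python3 -m pendant '[[0.5,0,-1,0,0,0,0.4],[0.5,0,-1.5,0,0,0,0.4],[0.5,0,-1.5,0,0,0,0.4]]'
```

```text
t: 20.2
ee_pos: [0.4375, 0.2672, 0.0134]
eef_rot: [[-0.999, 0.049, 0.0], [0.049, 0.999, 0.0], [-0.0, 0.0, -1.0]]
force: [0.1, 1.0, -0.4]
gripper_width: 0.0474
```

```bash
python3 -m pendant '[[0,0,0,0,0,0,0.65],[0,0,0,0,0,0,0.75],[0,0,0,0,0,0,0.75],[0,0,0,0,0,0,0.75]]' 30; python3 -m pendant '[[0,0,15,0,0,0,0.75],[0,0,45,0,0,0,0.75],[0,0,95,0,0,0,0.75],[0,0,150,0,0,0,0.75],[0,0,170,0,0,0,0.75],[0,0,170,0,0,0,0.75]]'; python3 - <<'E'
from h import *
c=grab("wrist","pics/w13.png"); S=grab("side","pics/s13.png"); grab("scene","pics/c13.png")
crop("pics/s13.png",(280,250,440,370),5,"pics/s13c.png")
crop("pics/w13.png",(250,110,390,215),5.5,"pics/w13c.png")
E
```

```text
t: 20.7
ee_pos: [0.4375, 0.2672, 0.0134]
eef_rot: [[-0.999, 0.049, 0.0], [0.049, 0.999, 0.0], [-0.0, 0.0, -1.0]]
force: [0.9, 0.6, -0.1]
gripper_width: 0.0642
t: 21.45
ee_pos: [0.4383, 0.2678, 0.1858]
eef_rot: [[-0.999, 0.049, 0.004], [0.049, 0.999, 0.002], [-0.004, 0.002, -1.0]]
force: [0.1, 0.4, -0.8]
gripper_width: 0.0641
```

View pics/s13.png

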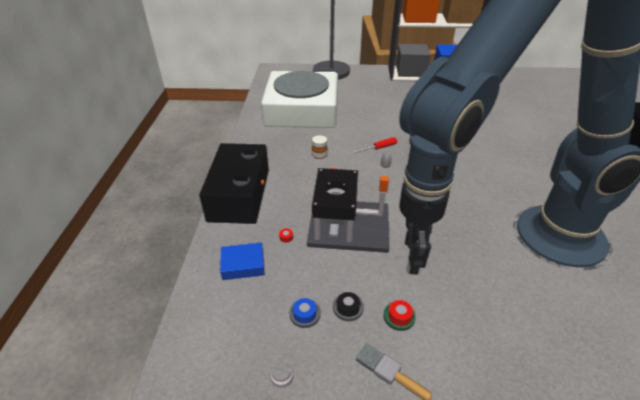

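View pics/s13c.png

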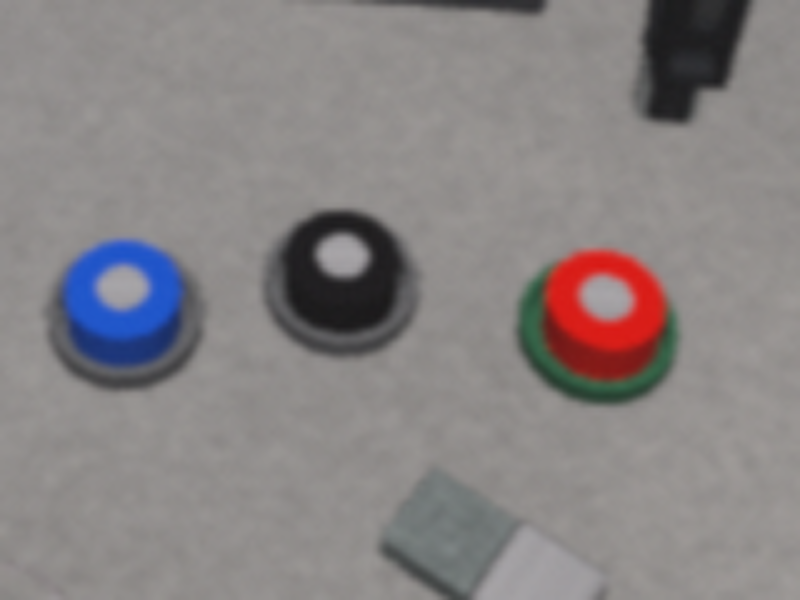

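View pics/w13c.png

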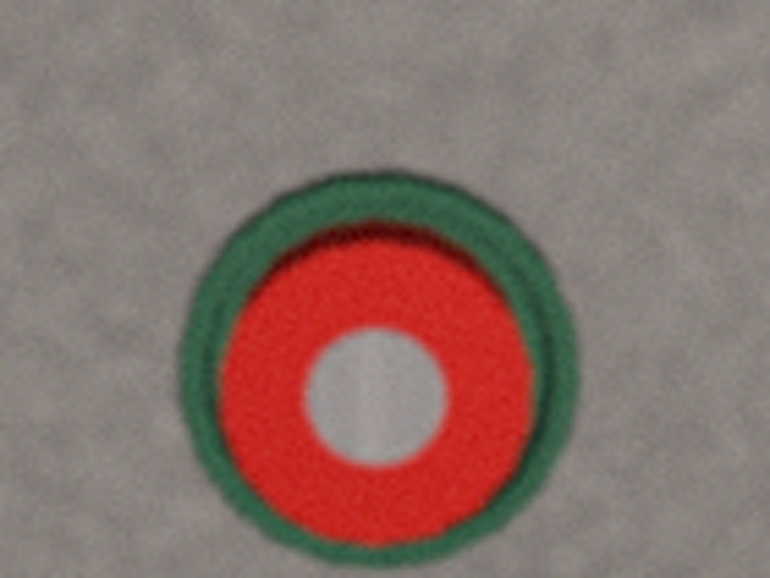

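View pics/c13.png

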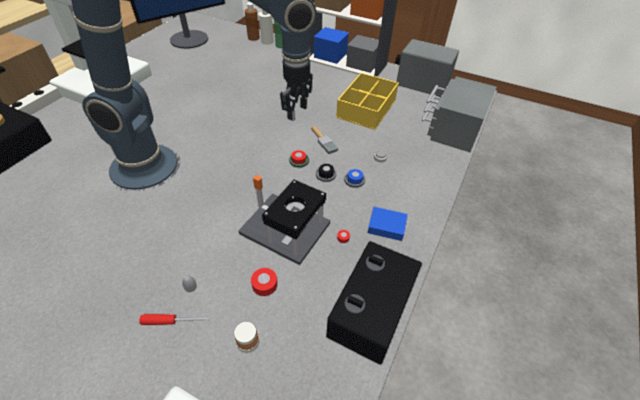

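The side (400,315) and wrist views show the red puck level in the green seat, bright face up. The bystanders have not moved, the lifter is down and the gripper is clear.

```bash
python3 - <<'E'
from cell import ctrl
print(ctrl.job_done()); s=ctrl.state(); print(s["t"],s["force"])
E
```

```text
the job is handed in; nothing more can be done
None
the job is handed in; nothing more can be done
```

The red puck is in the green seat, bright face up, and the job was handed in at about 21.6 s of the 64 s allowed.

- **Finding the hole:** I gripped the orange handle and pressed the rod lightly against the bottom plate. I slid the carriage along +y until the force dropped from about 6.5 N to 2 N. Only the +y wall of the hole was clearly felt. The −y side showed no clear wall, so I placed the rod from the +y wall and the known 3 mm of play.
- **Pushing the puck up:** The wrist force on the way up peaked at about 10.6 N. That means the spring was compressed about 4 mm, well short of the 10 mm where the red band disappears. I worked this out from the force and did not see the band itself.
- **Height reached:** The side camera put the puck's top about 15 mm above the stage, and I then lifted about 1 mm more. The puck stayed up when I let the rod back down. The side view matched the handle's lowered position to within a pixel.
- **Placing the puck:** The three cameras disagreed on the seat's position by up to 5 mm, so I corrected it with a close wrist view before lowering the puck.
- **Last checks:** The side and wrist pictures show the puck level inside the green rim. The other objects look unmoved, and the gripper is about 17 cm above the puck, touching nothing.

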